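# Close the anaerobic jar: lid on, bridge over, capstan wound down

## Task

Close the anaerobic culture jar for incubation: set its loose lid gently down onto the jar's mouth and let go, swing the clamp bridge over it until the bridge is fully home in the keeper post, and then push the capstan's bars round clockwise (seen from above), one after another, until the collar under the hub sits on the bridge and the foot presses the lid. Let go of everything, and leave the beaker, the dropper bottle and the marker where they stand.

Things in the scene. Friction and masses are not known exactly. Their poses are not given: they have to be found in the camera images.
- stand: Fixed clamp stand: grey base plate 130 x 262 mm, 14 mm high, and on its middle the clear jar (104 mm across, steel collar round the mouth, culture dishes inside). Origin: on the bench, on the jar's axis; z up; y points to the round hinge post, 95 mm away, -y to the square keeper post, 95 mm away, whose jaw for the bridge's tongue opens to +x. Both posts end 188 mm above the bench.
- jar_mouth (a point): Centre of the jar's mouth, at the height of the rim on which the lid's flange rests (100 mm above the bench). The mouth is 96 mm wide inside, the collar 114 mm outside.
- lid: Loose round lid, 0.25 kg, lying right way up right of the stand. Origin: centre of its underside; z up. From below: black spigot 90 mm across, 8 mm high (3 mm to spare all round in the mouth); flange 116 mm across, 8 mm thick; steel knob 27 to 30 mm across, top at 42 mm. Two fittings, 16 mm high, 43 mm from the knob along y and -y. On the jar its origin is 8 mm below jar_mouth, at any turn.
- lid_knob (a point): Middle of the thick part of the lid's knob, on the lid's axis, 34 mm above its underside: the place to grip.
- bridge (a joint): Swing of the clamp bridge about the hinge post, rad: 0 = home against its stop, over the jar, tongue in the keeper; grows anticlockwise seen from above as it opens (to 2.6). It stays where it is left; about 3 N at the handle moves it. A bar 26 mm wide, 160 to 176 mm above the bench; with the capstan near its start the foot clears the seated lid's knob by 10 mm or more.
- bridge_hinge (a point): Point on the hinge post's upright axis, 170 mm above the bench.
- bridge_handle (a point): Black upright handle pin at the bridge's free end, 13 to 17 mm across, from 174 to 212 mm above the bench; this point is 200 mm above the bench on its axis, 211 mm from the hinge axis.
- capstan (a joint): Turn of the capstan, rad: 0 = fully up; grows clockwise seen from above as it is wound down, 3.8 mm per rad; at 5.0 the collar sits on the bridge and stops it. Friction 0.15 N m, up to 0.25 once the foot presses; stays where it is left. With the lid on and the bridge home, the sprung foot meets the knob at about 3.7 rad.
- capstan_hub (a point): On the capstan's axis at the height of its bars (229 mm above the bench fully up, 210 mm wound down), 95 mm from the hinge axis, over the jar's axis when the bridge is home. The hub is 40 mm across and reaches 14 mm above this point; the 28 mm collar under it comes down on the bridge's round boss (top 184 mm above the bench, 48 mm across).
- bar_tip (a point): Centre of the black ball (18 mm) at the end of one of the four bars, 70 mm from capstan_hub. The bars are level, 10 mm thick, 90 degrees apart; there is nothing between them, and the space under them down to the bridge is free.
- foot: Round sprung foot, 25 mm across, below the screw on the capstan's axis; it moves with the screw and presses on top of the lid's knob (up to about 20 N). Its origin lies on the screw's axis near bench height (not a contact point).
- beaker: Empty clear beaker, 60 mm across, 79 mm high, loose; origin in the middle of its underside. To be left alone.
- dropper: Brown dropper bottle, 29 mm across, 92 mm high, loose; origin in the middle of its underside. To be left alone.
- marker_pen: White marker pen with dark cap, 130 mm long, 13 mm thick, lying loose; origin in the middle of its underside, long along its y axis. To be left alone.
Not all that is in view belongs to the job. What is shaped like the lid but red is not meant.

How it is judged:
On the way, in this order (a step that is already met when the one before it is completed fails the run):
1. the lid sits on the jar, let go, with the bridge still open (horizontal distance between lid and jar_mouth below 0.006 m and z of lid in the frame of jar_mouth between -0.013 and -0.0045 m and angle between lid's own z axis and vertical below 0.05 rad and contact force between the fingers and lid below 0.2 N and value of joint bridge above 0.3 rad), for 0.2 s.
2. the bridge is home over the seated lid (horizontal distance between lid and jar_mouth below 0.006 m and z of lid in the frame of jar_mouth between -0.013 and -0.0045 m and angle between lid's own z axis and vertical below 0.05 rad and value of joint bridge below 0.06 rad), for 0.2 s.
At the end, for the whole second after the job is handed in: the lid sits level on the jar's rim (axis within 6 mm of the mouth's, tilt under 0.05 rad), the bridge is home (within 0.06 rad), the capstan is wound down to its stop (4.85 rad or more of 5.0) and at rest, and the foot presses the lid with more than 8 N (all of step 2 and value of joint capstan above 4.85 rad and contact force between foot and lid above 8 N and velocity of joint capstan below 0.05 rad/s); the robot touches nothing.
It fails at once if the lid was dropped or slammed onto the jar (horizontal distance between lid and jar_mouth below 0.03 m and z of lid in the frame of jar_mouth below 0.05 m and linear speed of lid above 0.45 m/s).
It fails at once if the beaker, the dropper bottle or the marker was moved or knocked over (distance of any of beaker, dropper, marker_pen from where it was at the start of the episode above 0.02 m or angle between any of beaker, dropper's own z axis and vertical above 0.3 rad).
It also fails if it takes over 72 s, if anything falls off the work surface, if the arm or the gripper's body presses on something with over 40 N, if the wrist force passes 120 N, or if a joint passes its speed limit or range.

## Robot

A 6-joint arm with a two-finger parallel gripper is mounted at the origin on a cart in front of the work surface, level with it; the furniture and walls round the work are solid. World frame = base frame: x ahead of the robot, y to its left, z up, the work surface at z = 0. Lengths are in m, angles in rad, forces in N, time in s.
With the tool pointing down it reaches from about 0.3 to 0.85 m from the base axis. Payload 5.4 kg.
Tool frame: the origin (TCP) lies at the very end of the fingers, on their centre line; the grasp point (between the pads) lies 19 mm behind it; z points along the fingers, x is the direction in which the jaws open and shut, and the axes are right-handed (so a half turn about z gives the same grasp; the last joint's range is limited). The gripper opens to 85 mm and grips with 20 to 120 N. Pads are 22 mm wide; open, the fingers measure 114 mm over their backs; the gripper's body (76 mm by 85 mm) begins 54 mm behind the grasp point. The pads swing forward as they close: fully open they stand 13 mm farther back than shut.
Start: joints at [-1.528, 0.158, 1.597, -0, 1.386, -0.21], TCP at [0.144, -0.557, 0.231] pointing down, gripper open.
Joint ranges: [-2.91, 2.91], [-0.94, 2.29], [0.18, 2.7], [-1.29, 4.43], [0.17, 2.64], [-3, 3]. Speed limits (rad/s): [2.57, 2.57, 3.14, 3.14, 3.14, 3.14].

## Interface

Orientations are given as a unit quaternion [w, x, y, z].
In Python, from workcell import sense, optics, finish_job gives the robot as it stands.
- The arm moves only by the shell command python3 -m handwheel 'ROWS' [OPENING] [FORCE]. ROWS is JSON, a list of rows, each a list of 2 entries, a list of its own where there are three numbers: the shift along the world's x, y, z as a fraction of full scale, then the turn, a rotation vector about the world's x, y, z as a fraction of full scale. In form: [[[tx, ty, tz], [wx, wy, wz]], ...]. A call has 1 to 10 rows; each row is the pose to reach, as a shift and turn from the pose commanded when the call began; what a row does not reach only later rows make up. Full scale, the value 1, is 25 cm for a shift and 120 degrees for a turn. A row lasts 1/12 s, in which the tool goes at most 41.7 mm and 7.16 degrees, less where a joint would pass 70% of its speed; a pose out of reach is approached as far as the arm can. A call with a number of a shift or a turn outside -1 to 1 is refused whole. A call with a gripper value outside its range is refused whole. OPENING is the closure in counts, from 0 (fully open) to 255 (shut), set as the call begins (- or left out, the last holds). The fingers move at their own pace and stop on an object; FORCE is the grip in N (left out, the last holds). Time passes only in rows, so rows that repeat a pose let the fingers close. It gives the time, the measured TCP pose, the force and the opening at its end, in the units of the state.
- sense(): the state, without advancing time (a new reading comes with each control period).
- optics.read_camera(name): name is "side" or "top"; returns (picture, depth): 384x512x3 uint8, blue, green, red; 384x512 float32, m along the optical axis (not along the pixel's ray), 0 where there is no reading.
- optics.camera_info(name): a dict with "mtx" (3x3 intrinsics, pixels), "position" and "orientation" of the camera in the world. Camera axes: x right, y up, looking along -z (the intrinsics and any distortion apply to the point x, -y, -z); pixel columns grow to the right and rows downward; lengths in m; the calibration is good to about 2 mm. A picture is of the moment at which its call begins. camera_info takes no time and is no camera call.
- finish_job(): hands the job in, once; it reports no verdict.
Trained networks look in the newest picture that a camera, given by its name, has taken for a name from the list of things; names that differ only in an ending like _2 or _b are one class to them, and where a whole thing is asked for, a point or a joint stands for the part that bears it (a point fixed in the world has none). Each returns a list of dicts, best first, with "conf" (0 to 1); they miss things now and then, are a little off and sometimes report something else, mostly with a low value. They report only what shows in the picture. A call takes as long as a camera call. They do not tell look-alikes from the thing itself.
- optics.trace(camera, name): "mask" (384x512 bool, what is visible of it) and "point" ([column, row] in pixels, amid what is visible of it).
The state is a dict: "clock": time; "joints": joint angles; "joint_velocities": joint speeds; "effort": joint torques, N m; "tcp_pos": TCP position; "tool_rot": TCP orientation; "wrist_force": force on the tool from outside, world axes, zero at the start; "ft_torque": the same for the moment, N m; "finger_gap": finger opening in m.
Only numpy, scipy, OpenCV 4.12 (cv2) and the standard library are available. Lean on these libraries where they do the work, as an engineer would, in place of code of your own. Each camera call takes 0.05 s, during which the arm holds its last target. There are 200 camera calls.

## Working session

There is one attempt and no reset: what is moved stays moved. The work goes in short steps, Python scripts to look and compute and a shell command to move; the robot and the scene stay as the last step left them, time stands still between calls to the robot, and variables do not carry over. Pictures are saved under pics/ and viewed, about 8 in all and at most 12, crops included, and the job is handed in when it is done.

```bash
mkdir -p pics; cat > h.py <<'E'
import numpy as np, cv2
from workcell import sense, optics, finish_job
from scipy.spatial.transform import Rotation as R
def cam(n):
    i=optics.camera_info(n); q=i["orientation"]
    return np.array(i["mtx"]),np.array(i["position"]),R.from_quat([q[1],q[2],q[3],q[0]]).as_matrix()
def pts(n,depth,mask):
    K,p,M=cam(n); v,u=np.nonzero(mask&(depth>0)); d=depth[v,u]
    c=np.stack([(u-K[0,2])/K[0,0]*d,-(v-K[1,2])/K[1,1]*d,-d],1)
    return c@M.T+p
def ray(n,uv):
    K,p,M=cam(n); return p,M@np.array([(uv[0]-K[0,2])/K[0,0],-(uv[1]-K[1,2])/K[1,1],-1.])
def proj(n,P):
    K,p,M=cam(n); c=(np.array(P)-p)@M; return K[0,0]*c[0]/-c[2]+K[0,2],K[1,2]-K[1,1]*c[1]/-c[2]
def tri(a,b):
    (p,d),(q,e)=a,b; d=d/np.linalg.norm(d);e=e/np.linalg.norm(e)
    s=np.linalg.lstsq(np.stack([d,-e],1),q-p,rcond=None)[0]; A=p+s[0]*d;B=q+s[1]*e
    return (A+B)/2,np.linalg.norm(A-B)
E
python3 - <<'E'
from h import *
np.set_printoptions(precision=4,suppress=True)
for n in("top","side"):
    im,d=optics.read_camera(n); cv2.imwrite(f"pics/{n}0.png",im); np.save(f"{n}0.npy",d)
    print(n,optics.camera_info(n))
    for t in("stand","lid","lid_knob","bridge","bridge_handle","capstan_hub","bar_tip","beaker","dropper","marker_pen"):
        for r in optics.trace(n,t)[:5]:
            P=pts(n,d,r["mask"]); print(t,round(r["conf"],2),np.round(r["point"]),r["mask"].sum(),np.median(P,0) if len(P) else None, np.ptp(P,axis=0) if len(P) else None)
E
```

```text
top {'mtx': array([[487.0317,   0.    , 256.1881],
       [  0.    , 487.0317, 187.4378],
       [  0.    ,   0.    ,   1.    ]]), 'position': array([ 0.4959, -0.1336,  1.3821]), 'orientation': array([ 0.7153,  0.029 , -0.017 , -0.698 ])}
stand 0.94 [201. 213.] 5602 [0.508  0.035  0.0418] [0.5108 0.514  1.0745]
lid 0.94 [335. 225.] 1359 [ 0.482  -0.3296  0.0162] [0.1131 0.1179 0.0577]
lid 0.8 [279. 224.] 1311 [ 0.4807 -0.1753  0.0161] [0.1125 0.1121 0.0423]
lid_knob 0.89 [336. 225.] 1323 [ 0.4827 -0.3288  0.0162] [0.1092 0.1171 0.0505]
lid_knob 0.62 [275. 222.] 1374 [ 0.48   -0.1773  0.016 ] [0.1214 0.113  0.0557]
bridge 0.98 [164. 257.] 1386 [0.395  0.0984 0.2257] [0.2865 0.3026 1.0699]
bridge_handle 0.66 [163. 258.] 1372 [0.3953 0.0978 0.2137] [0.1552 0.1993 0.2527]
capstan_hub 0.65 [162. 259.] 611 [0.3953 0.0988 0.2336] [0.2842 0.2838 1.0699]
bar_tip 0.61 [163. 262.] 755 [0.3952 0.0991 0.2328] [0.289  0.3111 1.0829]
bar_tip 0.52 [162. 262.] 1509 [0.3954 0.0984 0.2103] [0.3077 0.3026 1.0699]
beaker 0.61 [293. 157.] 409 [ 0.6665 -0.2112  0.0053] [0.0567 0.0573 0.0875]
dropper 0.69 [
[... 844 characters left out ...]
_knob 0.72 [245. 290.] 1673 [ 0.4753 -0.3445  0.0151] [0.114  0.1153 0.0477]
bridge 0.75 [175. 151.] 1054 [0.395  0.0914 0.1762] [0.2991 2.4353 0.723 ]
bridge_handle 0.55 [179. 151.] 821 [0.3923 0.0881 0.1819] [0.1553 0.5287 0.2414]
capstan_hub 0.86 [177. 138.] 366 [0.3908 0.0917 0.2278] [0.1535 1.0495 0.2416]
bar_tip 0.59 [176. 136.] 363 [0.3909 0.0915 0.2279] [0.1532 0.8092 0.2393]
beaker 0.74 [303. 231.] 842 [ 0.6552 -0.2277  0.0496] [0.1243 0.1787 0.0813]
dropper 0.75 [329. 253.] 292 [ 0.6871 -0.3144  0.0378] [0.0255 0.0208 0.0863]
marker_pen 0.51 [329. 232.] 138 [ 0.7416 -0.186   0.0089] [0.0671 0.185  0.0657]
marker_pen 0.47 [177. 137.] 372 [0.3926 0.0916 0.2276] [0.2342 2.4055 0.6295]
```

```bash
python3 - <<'E'
import cv2,numpy as np
a=cv2.imread("pics/top0.png")[100:350,80:400]; b=cv2.imread("pics/side0.png")[80:330,100:420]
cv2.imwrite("pics/both0.png",np.vstack([cv2.resize(a,None,fx=1.5,fy=1.2)[:300],cv2.resize(b,None,fx=1.5,fy=1.2)[:300]]))
cv2.imwrite("pics/top0b.png",cv2.resize(a,None,fx=2.3,fy=2.3))
cv2.imwrite("pics/side0b.png",cv2.resize(b,None,fx=2.3,fy=2.3))
E
```

```text
(no output)
```

View pics/top0b.png

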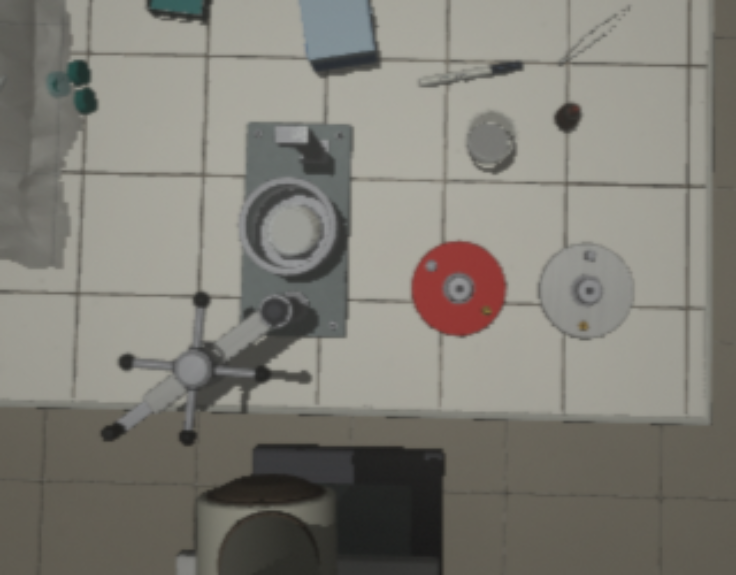

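View pics/side0b.png

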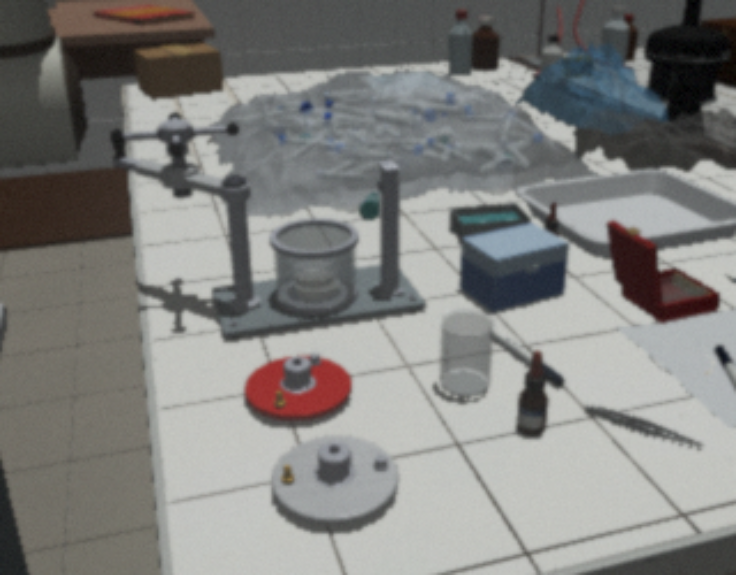

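The top view shows two lookalikes: the red lid at (279,225) and the grey-white lid at (336,226). The task excludes the red one, so I choose the grey one. Its fittings lie roughly along world x, so the jaws should open along y. The hinge post is at about (200,235), the keeper at (207,158), the hub at (164,260) and the handle at (129,288).

```bash
cat > fit.py <<'E'
from h import *
def circ(P):
    A=np.c_[2*P[:,:2],np.ones(len(P))]; s=np.linalg.lstsq(A,(P[:,:2]**2).sum(1),rcond=None)[0]
    return s[:2],np.sqrt(s[2]+s[:2]@s[:2])
def near(P,c,r,z0,z1): return P[(np.hypot(*(P[:,:2]-c).T)<r)&(P[:,2]>z0)&(P[:,2]<z1)]
def cloud(n,d): return pts(n,d,np.ones(d.shape,bool))
E
python3 - <<'E'
from fit import *
np.set_printoptions(precision=4,suppress=True)
s=sense(); print(s["tcp_pos"],s["tool_rot"],s["finger_gap"],s["wrist_force"])
q=s["tool_rot"];print(R.from_quat([q[1],q[2],q[3],q[0]]).as_matrix())
for n in("top","side"):
    P=cloud(n,np.load(n+"0.npy")); print(n)
    K=near(P,[.48,-.333],.03,.03,.06); print("lid knob",len(K),K.mean(0),K.min(0),K.max(0),np.percentile(K[:,2],95))
    F=near(P,[.48,-.335],.075,.008,.022); print("flange",len(F),(F.min(0)+F.max(0))/2,np.ptp(F,axis=0),np.median(F[:,2]))
    J=near(P,[.51,.03],.075,.085,.115); print("rim",len(J),circ(J),(J.min(0)+J.max(0))/2,np.ptp(J,axis=0),np.percentile(J[:,2],[50,90]))
    k=near(P,[.6,.03],.04,.15,.21);print("keeper",len(k),k.mean(0) if len(k) else 0,np.ptp(k,axis=0) if len(k) else 0)
    k=near(P,[.42,.035],.03,.15,.21);print("hinge",len(k),(k.min(0)+k.max(0))/2 if len(k) else 0,k.max(0) if len(k) else 0)
    k=near(P,[.4,.1],.15,.17,.28); k=k[k[:,0]<.5]
    hb=near(k,[.395,.1],.03,.233,.28);print("hub",len(hb),hb.mean(0) if len(hb) else 0)
    h=near(k,[.34,.17],.03,.17,.28);print("handle",len(h),h.mean(0),h.max(0)) if len(h) else 0
# triangulation by eye/masks
for a,b,t in[((129,288),(152,142),"handle"),((336,226),(245,280),"knob"),((200,235),(202.5,160),"hinge"),((164,260.5),(176,135),"hub"),((207,158),(268.5,152),"keeper")]:
    print(t,tri(ray("top",a),ray("side",b)))
E
```

```text
[ 0.1438 -0.5567  0.2313] [ 0.      0.7906 -0.6123  0.    ] 0.08572291699145518 [ 0.3192 -0.0171 -0.4166]
[[ 0.2501 -0.9682 -0.    ]
 [-0.9682 -0.2501 -0.    ]
 [ 0.      0.     -1.    ]]
top
lid knob 97 [ 0.4824 -0.3306  0.0418] [ 0.4686 -0.3454  0.0331] [ 0.4962 -0.3168  0.0491] 0.04672775995580411
flange 1207 [ 0.4823 -0.3308  0.015 ] [0.1122 0.1148 0.0139] 0.015902555843355648
rim 295 (array([0.5412, 0.0244]), np.float64(0.05010348564580177)) [0.5138 0.024  0.0963] [0.1261 0.1122 0.0222] [0.0992 0.1028]
keeper 25 [0.6351 0.0203 0.1793] [0.0052 0.0173 0.0355]
hinge 168 [0.4296 0.0392 0.1762] [0.4487 0.0626 0.1908]
hub 241 [0.3953 0.0989 0.2389]
handle 205 [0.3385 0.1707 0.1821] [0.366  0.1967 0.2147]
side
lid knob 156 [ 0.4791 -0.3371  0.0388] [ 0.4654 -0.3486  0.03  ] [ 0.4953 -0.3192  0.0457] 0.0434924833885174
flange 1466 [ 0.4798 -0.3334  0.015 ] [0.114  0.1153 0.0139] 0.01491807904236822
rim 340 (array([0.5145, 0.0259]), np.float64(0.054423829126865324)) [0.5095 0.0227 0.1   ] [0.1389 0.113  0.03  ] [0.0961 0.1013]
keeper 22 [0.6327 0.0157 0.1704] [0.0072 0.0181 0.0364]
hinge 106 [0.4279 0.0377 0.1687] [0.449  0.0631 0.1873]
hub 61 [0.3929 0.0915 0.2372]
handle 70 [0.332  0.1715 0.1779] [0.3623 0.1897 0.2119]
handle (array([0.323 , 0.1898, 0.193 ]), np.float64(0.003000574820301417))
knob (array([ 0.4814, -0.3323,  0.0296]), np.float64(0.0018504993117969928))
hinge (array([0.4539, 0.0237, 0.176 ]), np.float64(0.0012935675062860346))
hub (array([0.3938, 0.0992, 0.2325]), np.float64(0.0008378094230022901))
keeper (array([0.6435, 0.0118, 0.1832]), np.float64(0.0011802461184865158))
```

```bash
python3 - <<'E'
from fit import *
np.set_printoptions(precision=4,suppress=True)
for n in("top","side"):
    P=cloud(n,np.load(n+"0.npy")); print(n)
    J=near(P,[.549,.02],.068,.092,.112); 
    for _ in range(8):
        c,r=circ(J); J=J[abs(np.hypot(*(J[:,:2]-c).T)-r)<.008]
    print("rim",len(J),c,r,(J.min(0)+J.max(0))/2,np.ptp(J,axis=0),np.median(J[:,2]))
    k=near(P,[.6435,.0118],.04,.182,.2);print("keeper",len(k),(k.min(0)+k.max(0))/2,np.ptp(k,axis=0),k[:,2].mean())
    k=near(P,[.4539,.0237],.03,.177,.2);print("hinge",len(k),(k.min(0)+k.max(0))/2,np.ptp(k,axis=0),k[:,2].mean())
    h=near(P,[.323,.19],.02,.195,.22);print("handle",len(h),(h.min(0)+h.max(0))/2,np.ptp(h,axis=0),np.percentile(h[:,2],90))
    hb=near(P,[.394,.098],.03,.235,.28);print("hub",len(hb),(hb.min(0)+hb.max(0))/2,np.ptp(hb,axis=0),np.median(hb[:,2]))
    m=(P[:,2]>.205)&(P[:,2]<.26)&(np.hypot(P[:,0]-.394,P[:,1]-.098)<.09)&(np.hypot(P[:,0]-.394,P[:,1]-.098)>.058)
    a=np.degrees(np.arctan2(P[m,1]-.098,P[m,0]-.394)); print("balls",[(round(np.median(a[abs(a-t)<15]),1),P[m,2][abs(a-t)<15].max().round(3)) for t in range(-170,180,20) if (abs(a-t)<15).sum()>3])
E
```

```text
top
rim 449 [0.5485 0.0241] 0.052303090920194154 [0.5485 0.024  0.0998] [0.1119 0.1122 0.0152] 0.09957569950577505
keeper 119 [0.6437 0.0114 0.1891] [0.0208 0.0348 0.014 ] 0.18740061919095582
hinge 164 [0.4495 0.0282 0.1857] [0.0422 0.0393 0.0172] 0.18397681133699442
handle 47 [0.3234 0.1897 0.2061] [0.0144 0.015  0.0171] 0.2131144087497782
hub 221 [0.3972 0.101  0.2406] [0.0467 0.0471 0.0106] 0.23922266378507606
balls [(np.float64(-178.9), np.float64(0.233)), (np.float64(-97.2), np.float64(0.239)), (np.float64(-92.3), np.float64(0.239)), (np.float64(-3.3), np.float64(0.239)), (np.float64(-1.7), np.float64(0.239)), (np.float64(82.6), np.float64(0.237)), (np.float64(85.0), np.float64(0.237)), (np.float64(175.3), np.float64(0.24))]
side
rim 268 [0.5461 0.0207] 0.05240996510009634 [0.5457 0.0222 0.0963] [0.1123 0.114  0.0085] 0.09754981943840207
keeper 39 [0.6419 0.0091 0.1852] [0.0187 0.036  0.0052] 0.18546901507727492
hinge 50 [0.4509 0.0199 0.1824] [0.0271 0.0218 0.0107] 0.18343927421255665
handle 3 [0.3196 0.1919 0.2105] [0.0092 0.0062 0.0028] 0.21164455483395117
hub 50 [0.3931 0.0947 0.2373] [0.0353 0.0377 0.0045] 0.23863594717089034
balls [(np.float64(-177.9), np.float64(0.234)), (np.float64(-98.2), np.float64(0.233)), (np.float64(-94.4), np.float64(0.234)), (np.float64(-7.6), np.float64(0.234)), (np.float64(-3.9), np.float64(0.234)), (np.float64(83.1), np.float64(0.231)), (np.float64(85.7), np.float64(0.233)), (np.float64(178.2), np.float64(0.233))]
```

```bash
python3 -m handwheel '[[[0.1,0.09,0],[0,0,-0.02]],[[0.2,0.18,0],[0,0,-0.04]],[[0.3,0.27,0],[0,0,-0.06]],[[0.4,0.36,0],[0,0,-0.08]],[[0.52,0.47,0],[0,0,-0.1]],[[0.64,0.58,0],[0,0,-0.125]],[[0.76,0.69,0],[0,0,-0.125]],[[0.88,0.8,0],[0,0,-0.125]],[[0.96,0.86,0],[0,0,-0.125]],[[1,0.9,0],[0,0,-0.125]]]' 0 40
python3 -m handwheel '[[[0.1,0,-0.1],[0,0,0]],[[0.2,0,-0.2],[0,0,0]],[[0.3,0,-0.3],[0,0,0]],[[0.349,0,-0.4],[0,0,0]],[[0.349,0,-0.48],[0,0,0]],[[0.349,0,-0.5],[0,0,0]],[[0.349,0,-0.5],[0,0,0]]]'
```

```text
clock: 1.93
tcp_pos: [0.396, -0.3294, 0.2315]
tool_rot: [0.0, -0.705, 0.709, -0.0]
wrist_force: [-0.8, 0.1, -0.6]
finger_gap: 0.0855
clock: 2.52
tcp_pos: [0.48, -0.3306, 0.1044]
tool_rot: [0.0, -0.704, 0.71, 0.002]
wrist_force: [0.0, 0.7, 0.0]
finger_gap: 0.0857
```

```bash
python3 -m handwheel '[[[0,-0.004,-0.08],[0,0,0]],[[0,-0.004,-0.16],[0,0,0]],[[0,-0.004,-0.24],[0,0,0]],[[0,-0.004,-0.3],[0,0,0]],[[0,-0.004,-0.33],[0,0,0]],[[0,-0.004,-0.347],[0,0,0]],[[0,-0.004,-0.347],[0,0,0]]]' 0 40
python3 -m handwheel '[[[0,0,0],[0,0,0]],[[0,0,0],[0,0,0]],[[0,0,0],[0,0,0]],[[0,0,0],[0,0,0]],[[0,0,0],[0,0,0]],[[0,0,0],[0,0,0]],[[0,0,0],[0,0,0]]]' 255 40
```

```text
clock: 3.1
tcp_pos: [0.4812, -0.3332, 0.0202]
tool_rot: [-0.0, -0.704, 0.71, -0.0]
wrist_force: [-0.2, -0.6, 0.0]
finger_gap: 0.0852
clock: 3.68
tcp_pos: [0.4814, -0.3329, 0.0204]
tool_rot: [0.0, -0.704, 0.71, -0.0]
wrist_force: [-0.1, 1.5, 5.7]
finger_gap: 0.0284
```

```bash
python3 - <<'E'
from h import *
im,d=optics.read_camera("side"); cv2.imwrite("pics/g1.png",cv2.resize(im[190:340,170:330],None,fx=4,fy=4))
E
```

```text
(no output)
```

View pics/g1.png

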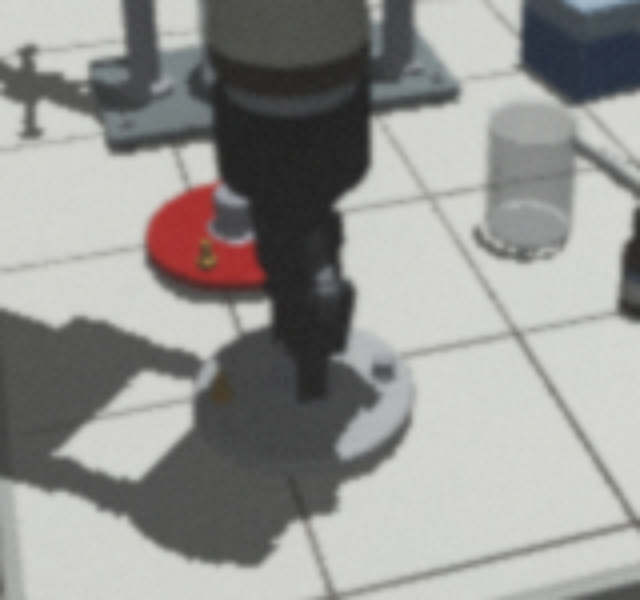

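```bash
python3 -m handwheel '[[[0,0,0.03],[0,0,0]],[[0,0,0.1],[0,0,0]],[[0,0,0.2],[0,0,0]],[[0,0,0.32],[0,0,0]],[[0.04,0,0.44],[0,0,0]],[[0.1,0.06,0.56],[0,0,0]],[[0.16,0.14,0.66],[0,0,0]],[[0.22,0.24,0.7],[0,0,0]],[[0.264,0.36,0.7],[0,0,0]],[[0.264,0.44,0.7],[0,0,0]]]' 255 70
python3 -m handwheel '[[[0,0.1,0],[0,0,0]],[[0,0.22,0],[0,0,0]],[[0,0.34,0],[0,0,0]],[[0,0.46,0],[0,0,0]],[[0,0.58,0],[0,0,0]],[[0,0.7,0],[0,0,0]],[[0,0.82,0],[0,0,0]],[[0,0.91,0],[0,0,0]],[[0,0.97,0],[0,0,0]],[[0,0.985,0],[0,0,0]]]'
python3 -m handwheel '[[[0,0,0],[0,0,0]],[[0,0,0],[0,0,0]],[[0,0,0],[0,0,0]]]'
python3 - <<'E'
from fit import *
np.set_printoptions(precision=4,suppress=True)
for n in("top","side"):
    im,d=optics.read_camera(n); np.save(n+"1.npy",d); cv2.imwrite(f"pics/{n}1.png",im)
    P=cloud(n,d); F=near(P,[.547,.022],.075,.17,.205); print(n,len(F),(F.min(0)+F.max(0))/2,np.ptp(F,axis=0),np.percentile(F[:,2],[5,50,95]))
    for r in optics.trace(n,"lid")[:3]: print(r["conf"],r["point"],r["mask"].sum())
cv2.imwrite("pics/t1.png",cv2.resize(np.hstack([cv2.imread("pics/top1.png")[130:310,120:270],cv2.imread("pics/side1.png")[100:280,160:310]]),None,fx=2.6,fy=2.6))
E
```

```text
clock: 4.57
tcp_pos: [0.5488, -0.2205, 0.1957]
tool_rot: [0.001, -0.704, 0.71, -0.001]
wrist_force: [-0.6, 0.7, -1.9]
finger_gap: 0.0273
clock: 5.4
tcp_pos: [0.5462, 0.026, 0.194]
tool_rot: [-0.0, -0.705, 0.709, 0.001]
wrist_force: [-0.6, -0.0, -2.5]
finger_gap: 0.0275
clock: 5.65
tcp_pos: [0.547, 0.0224, 0.1944]
tool_rot: [-0.0, -0.703, 0.711, -0.0]
wrist_force: [-0.6, 0.0, -1.9]
finger_gap: 0.0274
top 226 [0.5424 0.0118 0.1893] [0.0986 0.0924 0.014 ] [0.1857 0.1895 0.1935]
0.68 [216.3, 207.1] 180
0.65 [279.8, 224.9] 1361
side 507 [0.5448 0.0177 0.1887] [0.1125 0.1094 0.0327] [0.1819 0.1886 0.1997]
0.65 [235.3, 153.9] 539
0.57 [228.5, 248.4] 1026
```

View pics/t1.png

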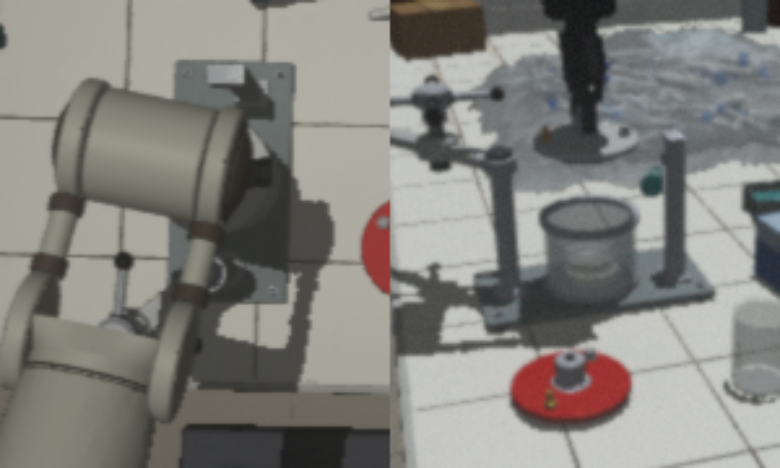

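```bash
python3 - <<'E'
from fit import *
np.set_printoptions(precision=4,suppress=True)
def mec(F): c,r=cv2.minEnclosingCircle((F[:,:2]*1000).astype(np.float32)); return np.array(c)/1000,r/1000
for n in("side","top"):
    P0=cloud(n,np.load(n+"0.npy"));P=cloud(n,np.load(n+"1.npy"))
    a=mec(near(P0,[.48,-.333],.068,.012,.02)); b=mec(near(P0,[.547,.022],.068,.095,.105))
    F=near(P,[.547,.022],.068,.185,.194); e=mec(F); print(n,"lid0",a,"rim",b,"lid now",e,len(F))
print(sense()["tcp_pos"])
E
```

```text
side lid0 (array([ 0.4804, -0.3334]), 0.05791875076293945) rim (array([0.5466, 0.023 ]), 0.05792296600341797) lid now (array([0.5461, 0.0195]), 0.05794417190551758) 382
top lid0 (array([ 0.4819, -0.3308]), 0.05772161865234375) rim (array([0.5484, 0.0243]), 0.056939697265625) lid now (array([0.5452, 0.0196]), 0.056830181121826175) 212
[0.5471 0.0227 0.1945]
```

```bash
python3 -m handwheel '[[[0.002,0.005,-0.05],[0,0,0]],[[0.002,0.005,-0.1],[0,0,0]],[[0.002,0.005,-0.15],[0,0,0]],[[0.002,0.005,-0.2],[0,0,0]],[[0.002,0.005,-0.25],[0,0,0]],[[0.002,0.005,-0.27],[0,0,0]],[[0.002,0.005,-0.276],[0,0,0]],[[0.002,0.005,-0.276],[0,0,0]],[[0.002,0.005,-0.276],[0,0,0]]]'
python3 - <<'E'
from fit import *
np.set_printoptions(precision=4,suppress=True)
def mec(F): c,r=cv2.minEnclosingCircle((F[:,:2]*1000).astype(np.float32)); return np.array(c)/1000,r/1000
for n in("side","top"):
    im,d=optics.read_camera(n); cv2.imwrite(f"pics/{n}2.png",im); P=cloud(n,d)
    F=near(P,[.547,.022],.068,.115,.124); print(n,mec(F),len(F),np.median(F[:,2]))
    np.save(n+"2.npy",d)
cv2.imwrite("pics/s2.png",cv2.resize(cv2.imread("pics/side2.png")[120:230,180:300],None,fx=5,fy=5))
E
```

```text
clock: 6.6
tcp_pos: [0.5481, 0.0247, 0.1261]
tool_rot: [0.0, -0.704, 0.71, -0.0]
wrist_force: [0.9, 0.5, -2.6]
finger_gap: 0.0271
side (array([0.5471, 0.0213]), 0.05866160202026367) 419 0.12013864252602074
top (array([0.5462, 0.0225]), 0.057196929931640626) 150 0.1205507035730935
```

View pics/s2.png

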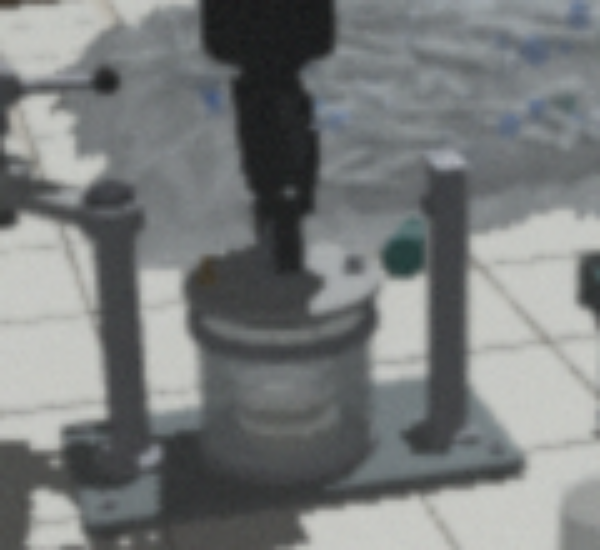

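```bash
python3 -m handwheel '[[[-0.002,0,-0.008],[0,0,0]],[[-0.002,0,-0.016],[0,0,0]],[[-0.002,0,-0.024],[0,0,0]],[[-0.002,0,-0.03],[0,0,0]],[[-0.002,0,-0.036],[0,0,0]],[[-0.002,0,-0.036],[0,0,0]]]'
python3 -m handwheel '[[[0,0,-0.004],[0,0,0]],[[0,0,-0.008],[0,0,0]],[[0,0,-0.012],[0,0,0]],[[0,0,-0.014],[0,0,0]],[[0,0,-0.016],[0,0,0]],[[0,0,-0.016],[0,0,0]]]'
```

```text
clock: 7.2
tcp_pos: [0.5467, 0.0248, 0.1161]
tool_rot: [-0.0, -0.704, 0.71, 0.0]
wrist_force: [-0.2, 0.5, -2.2]
finger_gap: 0.0277
clock: 7.7
tcp_pos: [0.5471, 0.0248, 0.1126]
tool_rot: [0.0, -0.704, 0.71, -0.0]
wrist_force: [0.5, -0.1, -1.9]
finger_gap: 0.0269
```

```bash
python3 -m handwheel '[[[0,0,-0.002],[0,0,0]],[[0,0,-0.004],[0,0,0]],[[0,0,-0.006],[0,0,0]],[[0,0,-0.006],[0,0,0]],[[0,0,-0.006],[0,0,0]]]'
python3 -m handwheel '[[[0,0,0],[0,0,0]],[[0,0,0],[0,0,0]],[[0,0,0],[0,0,0]],[[0,0,0],[0,0,0]],[[0,0,0],[0,0,0]],[[0,0,0],[0,0,0]],[[0,0,0],[0,0,0]]]' 0
```

```text
clock: 8.12
tcp_pos: [0.5472, 0.0248, 0.1126]
tool_rot: [-0.0, -0.704, 0.71, -0.0]
wrist_force: [-5.8, 0.1, 8.6]
finger_gap: 0.0274
clock: 8.7
tcp_pos: [0.547, 0.0248, 0.111]
tool_rot: [-0.0, -0.704, 0.71, 0.0]
wrist_force: [-0.3, -0.1, -0.1]
finger_gap: 0.0853
```

```bash
python3 -m handwheel '[[[0,0,0.05],[0,0,0]],[[0,0,0.13],[0,0,0]],[[0,0,0.25],[0,0,0]],[[0,0,0.4],[0,0,0]],[[0,0,0.54],[0,0,0]],[[-0.08,0.04,0.66],[0,0,0]],[[-0.18,0.1,0.74],[0,0,0]],[[-0.3,0.2,0.76],[0,0,0]],[[-0.42,0.3,0.76],[0,0,0]],[[-0.54,0.4,0.76],[0,0,0]]]' 0
python3 - <<'E'
from fit import *
np.set_printoptions(precision=4,suppress=True)
def mec(F): c,r=cv2.minEnclosingCircle((F[:,:2]*1000).astype(np.float32)); return np.array(c)/1000,r/1000
for n in("side","top"):
    im,d=optics.read_camera(n); cv2.imwrite(f"pics/{n}3.png",im); P=cloud(n,d)
    F=near(P,[.547,.022],.068,.098,.114); A=np.c_[F[:,:2],np.ones(len(F))]; g=near(F,[.547,.022],.055,.1,.114)
    print(n,mec(F),len(F),np.median(F[:,2]),np.linalg.lstsq(np.c_[g[:,:2],np.ones(len(g))],g[:,2],rcond=None)[0])
E
```

```text
clock: 9.53
tcp_pos: [0.411, 0.1254, 0.3029]
tool_rot: [0.001, -0.704, 0.711, -0.001]
wrist_force: [-0.4, 1.2, -0.5]
finger_gap: 0.0856
side (array([0.5458, 0.0215]), 0.0583050537109375) 490 0.10661808059058728 [0.0016 0.0168 0.1059]
top (array([0.5477, 0.0246]), 0.057811595916748046) 1359 0.10790617628303911 [ 0.0025 -0.0017  0.1067]
```

```bash
python3 -m handwheel '[[[-0.05,0.04,0],[0,0,0.05]],[[-0.12,0.09,0],[0,0,0.1]],[[-0.2,0.15,0],[0,0,0.15]],[[-0.28,0.2,0],[0,0,0.2]],[[-0.34,0.24,0],[0,0,0.25]],[[-0.36,0.26,0],[0,0,0.3]],[[-0.36,0.26,0],[0,0,0.35]],[[-0.36,0.26,0],[0,0,0.4]],[[-0.36,0.26,0],[0,0,0.45]],[[-0.36,0.26,0],[0,0,0.5]]]' 0
python3 -m handwheel '[[[0,0,0],[0,0,0.056]],[[0,0,0],[0,0,0.112]],[[0,0,0],[0,0,0.168]],[[0,0,0],[0,0,0.224]],[[0,0,0],[0,0,0.28]],[[0,0,-0.02],[0,0,0.336]],[[0,0,-0.04],[0,0,0.392]],[[0,0,-0.06],[0,0,0.448]],[[0,0,-0.08],[0,0,0.504]],[[0,0,-0.1],[0,0,0.56]]]'
python3 -m handwheel '[[[0,0,-0.01],[0,0,0]],[[0,0,-0.02],[0,0,0]]]'
python3 - <<'E'
from h import *
s=sense(); q=s["tool_rot"]; print(R.from_quat([q[1],q[2],q[3],q[0]]).as_matrix()[:,0],s["joints"])
im,d=optics.read_camera("side"); cv2.imwrite("pics/h1.png",cv2.resize(im[90:200,110:240],None,fx=5,fy=5)); print(proj("side",s["tcp_pos"]))
E
```

```text
clock: 10.47
tcp_pos: [0.3223, 0.1896, 0.3019]
tool_rot: [-0.0, 0.965, -0.261, 0.001]
wrist_force: [-0.2, -0.1, 0.2]
finger_gap: 0.0854
clock: 11.3
tcp_pos: [0.3225, 0.1896, 0.2767]
tool_rot: [0.0, 0.948, 0.317, 0.001]
wrist_force: [-0.4, -0.9, 0.5]
finger_gap: 0.0854
clock: 11.47
tcp_pos: [0.3223, 0.1896, 0.2715]
tool_rot: [0.0, 0.95, 0.313, 0.0]
wrist_force: [0.6, 0.5, -0.1]
finger_gap: 0.0857
[8.04053405e-01 5.94556809e-01 5.68430724e-04] [ 2.05501315e-01 -4.34567609e-01  2.05034689e+00 -1.14814067e-04
  1.52513489e+00 -4.31207833e-01]
(np.float64(147.56782888969747), np.float64(116.48837667718139))
```

View pics/h1.png

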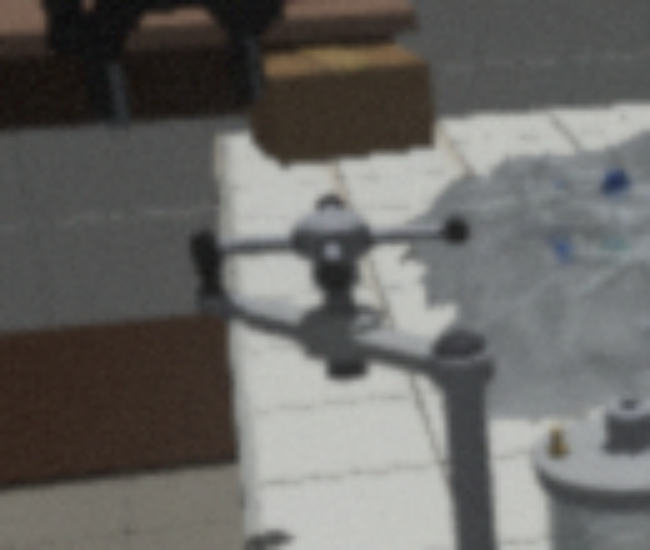

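```bash
python3 -m handwheel '[[[0,0,-0.06],[0,0,0]],[[0,0,-0.14],[0,0,0]],[[0,0,-0.22],[0,0,0]],[[0,0,-0.29],[0,0,0]],[[0,0,-0.318],[0,0,0]],[[0,0,-0.318],[0,0,0]]]' 0 30
python3 -m handwheel '[[[0,0,0],[0,0,0]],[[0,0,0],[0,0,0]],[[0,0,0],[0,0,0]],[[0,0,0],[0,0,0]],[[0,0,0],[0,0,0]],[[0,0,0],[0,0,0]],[[0,0,0],[0,0,0]],[[0,0,0],[0,0,0]]]' 255 30
python3 - <<'E'
import numpy as np
H=np.array([.4525,.0235]); p=np.array([.3222,.19]); r=np.hypot(*(p-H)); a0=np.degrees(np.arctan2(*(p-H)[::-1])); print(r,a0)
a=a0
for k in range(0,27):
    t=np.radians(a0-5*k); x=H+.2112*np.array([np.cos(t),np.sin(t)]); print(k,round(a0-5*k,1),np.round(x,4),np.round((x-p)/.25,3),round(-5*k/120,3))
E
```

```text
clock: 12.02
tcp_pos: [0.3211, 0.1895, 0.1903]
tool_rot: [-0.0, 0.949, 0.314, -0.002]
wrist_force: [-1.0, 0.1, 0.1]
finger_gap: 0.0852
clock: 12.68
tcp_pos: [0.3225, 0.19, 0.1923]
tool_rot: [-0.0, 0.949, 0.315, 0.001]
wrist_force: [-0.3, -0.6, 4.5]
finger_gap: 0.0152
0.2114245491895395 128.04611464992502
0 128.0 [0.3223 0.1898] [ 0.001 -0.001] 0.0
1 123.0 [0.3373 0.2005] [0.061 0.042] -0.042
2 118.0 [0.3532 0.2099] [0.124 0.08 ] -0.083
3 113.0 [0.3698 0.2178] [0.19  0.111] -0.125
4 108.0 [0.3871 0.2243] [0.259 0.137] -0.167
5 103.0 [0.4048 0.2292] [0.33  0.157] -0.208
6 98.0 [0.4229 0.2326] [0.403 0.17 ] -0.25
7 93.0 [0.4413 0.2344] [0.476 0.178] -0.292
8 88.0 [0.4597 0.2346] [0.55  0.178] -0.333
9 83.0 [0.4781 0.2331] [0.623 0.173] -0.375
10 78.0 [0.4962 0.2301] [0.696 0.16 ] -0.417
11 73.0 [0.5141 0.2255] [0.768 0.142] -0.458
12 68.0 [0.5315 0.2194] [0.837 0.118] -0.5
13 63.0 [0.5482 0.2118] [0.904 0.087] -0.542
14 58.0 [0.5643 0.2027] [0.968 0.051] -0.583
15 53.0 [0.5795 0.1923] [1.029 0.009] -0.625
16 48.0 [0.5937 0.1806] [ 1.086 -0.038] -0.667
17 43.0 [0.6068 0.1677] [ 1.139 -0.089] -0.708
18 38.0 [0.6188 0.1537] [ 1.186 -0.145] -0.75
19 33.0 [0.6295 0.1387] [ 1.229 -0.205] -0.792
20 28.0 [0.6389 0.1228] [ 1.267 -0.269] -0.833
21 23.0 [0.6468 0.1062] [ 1.299 -0.335] -0.875
22 18.0 [0.6533 0.0889] [ 1.324 -0.404] -0.917
23 13.0 [0.6582 0.0712] [ 1.344 -0.475] -0.958
24 8.0 [0.6616 0.0531] [ 1.358 -0.548] -1.0
25 3.0 [0.6634 0.0347] [ 1.365 -0.621] -1.042
26 -2.0 [0.6636 0.0163] [ 1.366 -0.695] -1.083
```

```bash
python3 -m handwheel '[[[0.03,0.021,0],[0,0,-0.021]],[[0.061,0.042,0],[0,0,-0.042]],[[0.092,0.061,0],[0,0,-0.062]],[[0.124,0.08,0],[0,0,-0.083]],[[0.19,0.111,0],[0,0,-0.125]],[[0.259,0.137,0],[0,0,-0.167]],[[0.33,0.157,0],[0,0,-0.208]],[[0.403,0.17,0],[0,0,-0.25]],[[0.476,0.178,0],[0,0,-0.292]],[[0.55,0.178,0],[0,0,-0.333]]]'
```

```text
clock: 13.52
tcp_pos: [0.4603, 0.2358, 0.1923]
tool_rot: [-0.001, 1.0, -0.03, -0.0]
wrist_force: [-3.3, 4.3, 7.2]
finger_gap: 0.0157
```

```bash
python3 -m handwheel '[[[0.073,-0.005,0],[0,0,-0.042]],[[0.146,-0.018,0],[0,0,-0.083]],[[0.218,-0.036,0],[0,0,-0.125]],[[0.287,-0.06,0],[0,0,-0.167]],[[0.354,-0.091,0],[0,0,-0.208]],[[0.418,-0.127,0],[0,0,-0.25]],[[0.479,-0.169,0],[0,0,-0.292]],[[0.536,-0.216,0],[0,0,-0.333]],[[0.589,-0.267,0],[0,0,-0.375]],[[0.636,-0.323,0],[0,0,-0.417]]]'
python3 -m handwheel '[[[0.043,-0.06,0],[0,0,-0.042]],[[0.081,-0.124,0],[0,0,-0.083]],[[0.113,-0.19,0],[0,0,-0.125]],[[0.138,-0.259,0],[0,0,-0.167]],[[0.158,-0.33,0],[0,0,-0.208]],[[0.165,-0.367,0],[0,0,-0.23]],[[0.17,-0.39,0],[0,0,-0.242]],[[0.172,-0.403,0],[0,0,-0.25]]]'
```

```text
clock: 14.35
tcp_pos: [0.6203, 0.1547, 0.1923]
tool_rot: [-0.002, 0.893, -0.45, 0.001]
wrist_force: [2.3, 4.7, 4.2]
finger_gap: 0.0155
clock: 15.02
tcp_pos: [0.663, 0.0527, 0.1923]
tool_rot: [-0.002, 0.747, -0.665, 0.001]
wrist_force: [4.7, 4.2, 2.7]
finger_gap: 0.0152
```

```bash
python3 -m handwheel '[[[0.001,-0.02,0],[0,0,-0.012]],[[0.003,-0.04,0],[0,0,-0.023]],[[0.004,-0.06,0],[0,0,-0.034]],[[0.005,-0.08,0],[0,0,-0.045]],[[0.005,-0.08,0],[0,0,-0.045]]]'
python3 -m handwheel '[[[0,-0.012,0],[0,0,-0.007]],[[0,-0.024,0],[0,0,-0.014]],[[0,-0.036,0],[0,0,-0.02]],[[0,-0.036,0],[0,0,-0.02]]]'
```

```text
clock: 15.43
tcp_pos: [0.6647, 0.0325, 0.1924]
tool_rot: [-0.002, 0.715, -0.699, 0.002]
wrist_force: [7.8, 0.3, 0.9]
finger_gap: 0.0155
clock: 15.77
tcp_pos: [0.6648, 0.024, 0.1924]
tool_rot: [0.002, -0.7, 0.714, -0.002]
wrist_force: [8.6, 0.6, 0.1]
finger_gap: 0.0156
```

```bash
python3 -m handwheel '[[[0,-0.012,0],[0,0,-0.005]],[[0,-0.024,0],[0,0,-0.01]],[[0,-0.024,0],[0,0,-0.01]]]'
python3 -m handwheel '[[[0,-0.01,0],[0,0,0]],[[0,-0.02,0],[0,0,0]],[[0,-0.02,0],[0,0,0]]]'
python3 - <<'E'
from h import *
im,d=optics.read_camera("side"); cv2.imwrite("pics/b1.png",cv2.resize(im[100:210,190:320],None,fx=5,fy=5))
E
```

```text
clock: 16.02
tcp_pos: [0.6648, 0.0238, 0.1924]
tool_rot: [0.006, -0.693, 0.72, 0.002]
wrist_force: [8.6, 18.2, 1.0]
finger_gap: 0.0153
clock: 16.27
tcp_pos: [0.6648, 0.0236, 0.1923]
tool_rot: [0.009, -0.694, 0.72, 0.004]
wrist_force: [10.2, 30.9, 1.1]
finger_gap: 0.0153
```

View pics/b1.png

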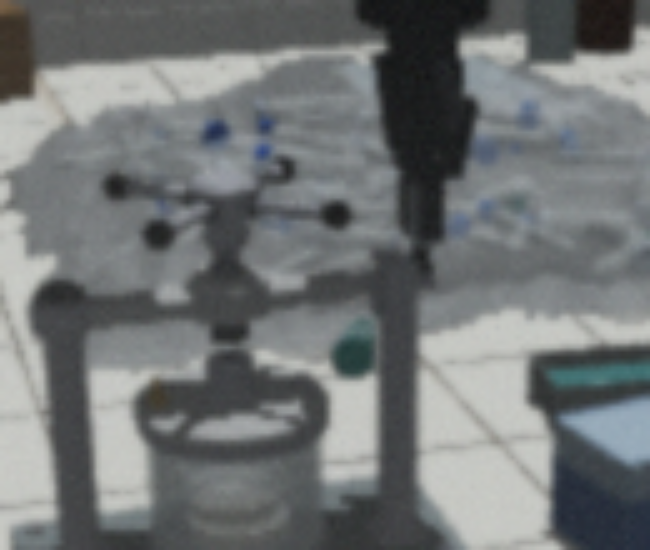

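```bash
python3 -m handwheel '[[[0,0.02,0],[0,0,0]],[[0,0.04,0],[0,0,0]],[[0,0.04,0],[0,0,0]]]'
python3 -m handwheel '[[[0,0,0],[0,0,0]],[[0,0,0],[0,0,0]],[[0,0,0],[0,0,0]],[[0,0,0],[0,0,0]],[[0,0,0],[0,0,0]],[[0,0,0.1],[0,0,0]],[[0,0,0.22],[0,0,0]],[[0.1,0,0.34],[0,0,0]],[[0.25,0,0.4],[0,0,0]],[[0.4,0,0.4],[0,0,0]]]' 0
python3 -m handwheel '[[[0,0,0],[0,0,0]],[[0,0,0],[0,0,0]]]' 255
python3 - <<'E'
from fit import *
np.set_printoptions(precision=4,suppress=True)
for n in("top","side"):
    im,d=optics.read_camera(n); cv2.imwrite(f"pics/{n}5.png",im); P=cloud(n,d)
    c=np.array([.548,.0235]) if n=="top" else np.array([.5465,.021])
    hb=near(P,c,.023,.236,.26); c2=(hb.min(0)+hb.max(0))[:2]/2; print(n,"hub",c2,np.median(hb[:,2]),np.percentile(hb[:,2],95))
    rr=np.hypot(P[:,0]-c[0],P[:,1]-c[1]); m=(P[:,2]>.2)&(P[:,2]<.26)&(rr<.085)&(rr>.058); a=np.degrees(np.arctan2(P[m,1]-c[1],P[m,0]-c[0]))%90
    print("bar phase mod 90",np.sort(a)[::max(1,len(a)//12)],np.percentile(P[m,2],90))
    k=near(P,[.664,.0235],.02,.195,.22); print("handle",len(k),(k.min(0)+k.max(0))/2 if len(k) else 0)
b=cv2.imread("pics/top5.png")[130:260,140:290];cv2.imwrite("pics/t5.png",cv2.resize(b,None,fx=4,fy=4))
E
```

```text
clock: 16.57
tcp_pos: [0.6648, 0.0245, 0.1924]
tool_rot: [0.002, -0.694, 0.72, -0.002]
wrist_force: [8.5, 1.8, 1.2]
finger_gap: 0.0157
clock: 17.4
tcp_pos: [0.7651, 0.0225, 0.2989]
tool_rot: [0.003, -0.693, 0.721, -0.004]
wrist_force: [0.9, -1.0, 1.5]
finger_gap: 0.0854
clock: 17.57
tcp_pos: [0.7635, 0.0224, 0.2872]
tool_rot: [-0.002, -0.693, 0.721, 0.002]
wrist_force: [-0.6, 0.4, -1.2]
finger_gap: 0.0637
top hub [0.5492 0.0246] 0.2396211881214313 0.2437079236342793
bar phase mod 90 [41.1673 43.0578 44.4285 45.6522 46.5113 47.6105 48.5504 49.406  50.2016
 51.0632 51.838  52.9863 54.1211] 0.23548623418250453
handle 42 [0.6641 0.0239 0.2065]
side hub [0.5474 0.022 ] 0.23852963091450952 0.24001600471793205
bar phase mod 90 [40.7635 42.9109 44.2163 44.9162 46.2462 47.3204 47.802  48.4188 49.8009
 50.6951 51.595  52.5082] 0.2322215526388198
handle 35 [0.6608 0.0201 0.2031]
```

View pics/t5.png

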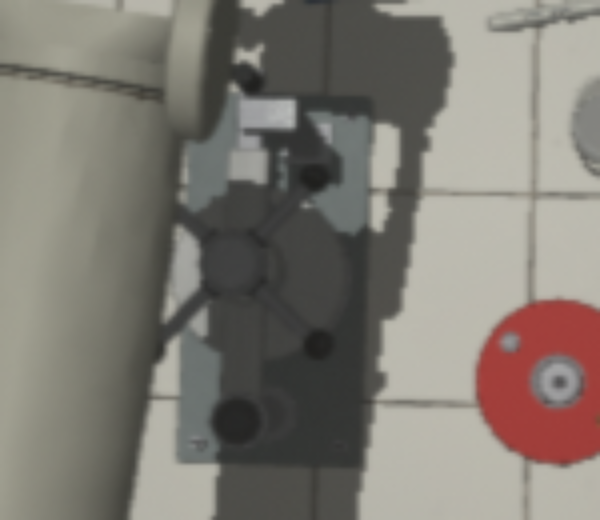

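```bash
python3 -m handwheel '[[[-0.08,0,0],[0,0,0]],[[-0.18,0,0],[0,0,0]],[[-0.3,0,0],[0,0,0]],[[-0.42,0,0],[0,0,0]],[[-0.54,0,0],[0,0,0]],[[-0.63,0,0],[0,0,0]],[[-0.68,0,0],[0,0,0]],[[-0.68,0,0],[0,0,0]],[[-0.68,0,0],[0,0,0]]]' 255 40
python3 - <<'E'
import numpy as np
for k in range(0,32):
    t=np.radians(-10*k); print(-10*k,np.round((.184*np.cos(t)-.184, .184*np.sin(t), -.072*k/30),3))
E
```

```text
clock: 18.42
tcp_pos: [0.5917, 0.023, 0.2932]
tool_rot: [0.001, -0.693, 0.721, -0.001]
wrist_force: [1.1, 0.4, 0.2]
finger_gap: 0.0001
0 [ 0.  0. -0.]
-10 [-0.003 -0.032 -0.002]
-20 [-0.011 -0.063 -0.005]
-30 [-0.025 -0.092 -0.007]
-40 [-0.043 -0.118 -0.01 ]
-50 [-0.066 -0.141 -0.012]
-60 [-0.092 -0.159 -0.014]
-70 [-0.121 -0.173 -0.017]
-80 [-0.152 -0.181 -0.019]
-90 [-0.184 -0.184 -0.022]
-100 [-0.216 -0.181 -0.024]
-110 [-0.247 -0.173 -0.026]
-120 [-0.276 -0.159 -0.029]
-130 [-0.302 -0.141 -0.031]
-140 [-0.325 -0.118 -0.034]
-150 [-0.343 -0.092 -0.036]
-160 [-0.357 -0.063 -0.038]
-170 [-0.365 -0.032 -0.041]
-180 [-0.368 -0.    -0.043]
-190 [-0.365  0.032 -0.046]
-200 [-0.357  0.063 -0.048]
-210 [-0.343  0.092 -0.05 ]
-220 [-0.325  0.118 -0.053]
-230 [-0.302  0.141 -0.055]
-240 [-0.276  0.159 -0.058]
-250 [-0.247  0.173 -0.06 ]
-260 [-0.216  0.181 -0.062]
-270 [-0.184  0.184 -0.065]
-280 [-0.152  0.181 -0.067]
-290 [-0.121  0.173 -0.07 ]
-300 [-0.092  0.159 -0.072]
-310 [-0.066  0.141 -0.074]
```

```bash
python3 -m handwheel '[[[0.009,0,-0.08],[0,0,0]],[[0.009,0,-0.16],[0,0,0]],[[0.009,0,-0.23],[0,0,0]],[[0.009,0,-0.28],[0,0,0]],[[0.009,0,-0.313],[0,0,0]],[[0.009,0,-0.313],[0,0,0]]]'
python3 -m handwheel '[[[-0.003,-0.032,-0.002],[0,0,0]],[[-0.011,-0.063,-0.005],[0,0,0]],[[-0.025,-0.092,-0.007],[0,0,0]],[[-0.043,-0.118,-0.01],[0,0,0]],[[-0.066,-0.141,-0.012],[0,0,0]],[[-0.092,-0.159,-0.014],[0,0,0]],[[-0.121,-0.173,-0.017],[0,0,0]],[[-0.152,-0.181,-0.019],[0,0,0]],[[-0.184,-0.184,-0.022],[0,0,0]]]'
```

```text
clock: 18.92
tcp_pos: [0.5942, 0.0229, 0.2113]
tool_rot: [-0.001, -0.693, 0.721, 0.001]
wrist_force: [-0.4, 0.8, -0.8]
finger_gap: 0.0001
clock: 19.67
tcp_pos: [0.5489, -0.0239, 0.2083]
tool_rot: [0.0, -0.692, 0.721, -0.001]
wrist_force: [3.5, 1.1, 1.1]
finger_gap: -0.0003
```

```bash
python3 -m handwheel '[[[-0.032,0.003,-0.002],[0,0,0]],[[-0.063,0.011,-0.004],[0,0,0]],[[-0.092,0.025,-0.006],[0,0,0]],[[-0.118,0.043,-0.008],[0,0,0]],[[-0.141,0.066,-0.01],[0,0,0]],[[-0.159,0.092,-0.012],[0,0,0]],[[-0.173,0.121,-0.014],[0,0,0]],[[-0.181,0.152,-0.016],[0,0,0]],[[-0.184,0.184,-0.018],[0,0,0]]]'
python3 - <<'E'
from h import *
im,d=optics.read_camera("side"); cv2.imwrite("pics/c1.png",cv2.resize(im[100:200,190:310],None,fx=5,fy=5))
E
```

```text
clock: 20.42
tcp_pos: [0.5022, 0.0232, 0.2028]
tool_rot: [-0.001, -0.693, 0.721, 0.0]
wrist_force: [1.5, -4.7, -0.4]
finger_gap: 0.0001
```

View pics/c1.png

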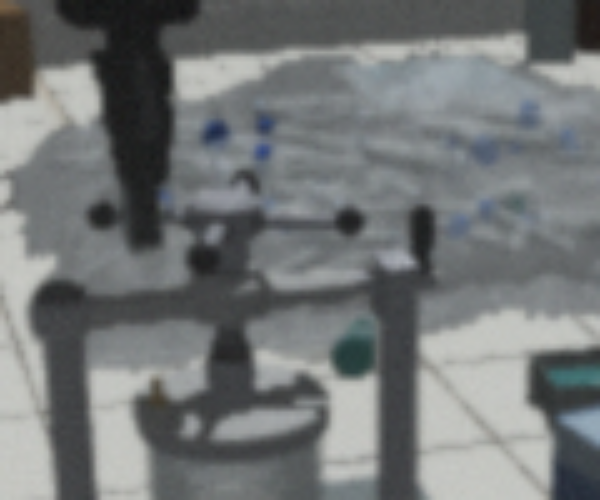

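```bash
python3 -m handwheel '[[[0.003,0.032,-0.002],[0,0,0]],[[0.011,0.063,-0.004],[0,0,0]],[[0.025,0.092,-0.006],[0,0,0]],[[0.043,0.118,-0.008],[0,0,0]],[[0.066,0.141,-0.01],[0,0,0]],[[0.092,0.159,-0.012],[0,0,0]],[[0.121,0.173,-0.014],[0,0,0]],[[0.152,0.181,-0.016],[0,0,0]],[[0.184,0.184,-0.018],[0,0,0]]]'
python3 -m handwheel '[[[0.032,-0.003,-0.001],[0,0,0]],[[0.063,-0.011,-0.002],[0,0,0]],[[0.078,-0.018,-0.003],[0,0,0]],[[0.078,-0.018,-0.003],[0,0,0]]]'
```

```text
clock: 21.22
tcp_pos: [0.5466, 0.07, 0.1974]
tool_rot: [-0.003, -0.693, 0.721, 0.003]
wrist_force: [-31.0, -4.8, 12.2]
finger_gap: 0.0005
clock: 21.55
tcp_pos: [0.5481, 0.0694, 0.1969]
tool_rot: [-0.018, -0.694, 0.72, 0.023]
wrist_force: [-82.9, 6.3, 51.0]
finger_gap: -0.0002
```

```bash
python3 -m handwheel '[[[-0.06,0.01,0],[0,0,0]],[[-0.12,0.02,0.003],[0,0,0]],[[-0.16,0,0.003],[0,0,0]],[[-0.16,0,0.06],[0,0,0]],[[-0.16,0,0.14],[0,0,0]],[[-0.16,0,0.26],[0,0,0]],[[-0.16,0,0.38],[0,0,0]]]'
python3 -m handwheel '[[[0.1,0.1,0.04],[0,0,0]],[[0.2,0.22,0.04],[0,0,0]],[[0.3,0.36,0.04],[0,0,0]],[[0.36,0.5,0.04],[0,0,0]],[[0.36,0.64,0.04],[0,0,0]],[[0.36,0.76,0.04],[0,0,0]],[[0.36,0.8,0.04],[0,0,0]],[[0.36,0.8,0.04],[0,0,0]]]'
python3 - <<'E'
from fit import *
np.set_printoptions(precision=4,suppress=True)
for n in("top","side"):
    im,d=optics.read_camera(n); cv2.imwrite(f"pics/{n}6.png",im); P=cloud(n,d)
    c=np.array([.5485,.024]) if n=="top" else np.array([.5465,.0215])
    hb=near(P,c,.018,.21,.26); print(n,"hub top",np.median(hb[:,2]),np.percentile(hb[:,2],95))
    rr=np.hypot(P[:,0]-c[0],P[:,1]-c[1]); m=(P[:,2]>.195)&(P[:,2]<.26)&(rr<.085)&(rr>.058); a=np.degrees(np.arctan2(P[m,1]-c[1],P[m,0]-c[0]))%90
    print("bar phase",np.sort(a)[::max(1,len(a)//12)],np.percentile(P[m,2],90))
    k=near(P,[.664,.0225],.02,.195,.22); print("handle",len(k),(k.min(0)+k.max(0))/2 if len(k) else 0)
cv2.imwrite("pics/t6.png",np.hstack([cv2.resize(cv2.imread("pics/top6.png")[140:250,160:260],None,fx=4,fy=4),cv2.resize(cv2.imread("pics/side6.png")[100:210,190:290],None,fx=4,fy=4)]))
E
```

```text
clock: 22.13
tcp_pos: [0.5281, 0.0658, 0.2932]
tool_rot: [0.0, -0.693, 0.721, 0.002]
wrist_force: [1.1, -1.0, 0.7]
finger_gap: 0.0003
clock: 22.8
tcp_pos: [0.6178, 0.2681, 0.3022]
tool_rot: [0.0, -0.694, 0.72, 0.001]
wrist_force: [-0.5, -0.4, 0.1]
finger_gap: -0.0002
top hub top 0.22347692238948536 0.22682655861329454
bar phase [66.1521 68.4296 69.5853 70.6807 71.6412 72.6888 73.513  74.33   75.2777
 76.1738 77.3162 78.2036 79.8218] 0.219302976988211
handle 42 [0.6643 0.0235 0.2064]
side hub top 0.22138342891133195 0.22342929933115863
bar phase [66.7455 68.5455 69.276  70.2695 71.7682 72.2046 73.5001 74.0811 75.2746
 75.9172 76.2812 78.0378 79.4779] 0.21649265214630115
handle 36 [0.6612 0.0195 0.2035]
```

View pics/t6.png

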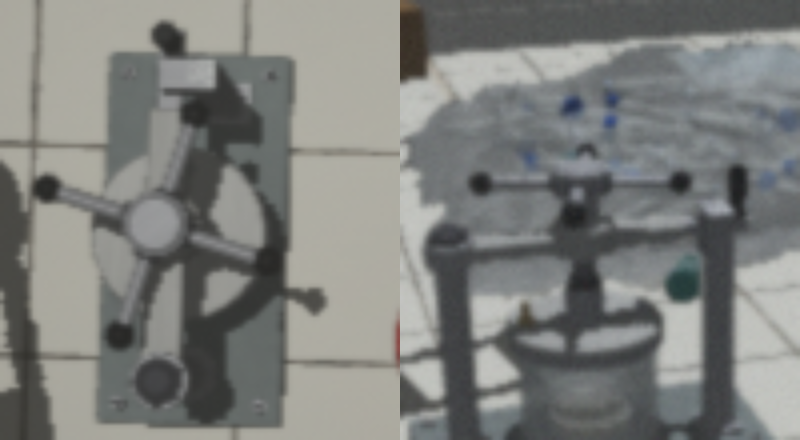

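```bash
python3 - <<'E'
from fit import *
np.set_printoptions(precision=4,suppress=True)
a,b=cv2.imread("pics/top0.png"),cv2.imread("pics/top6.png")
print("diff beaker/dropper/pen area",cv2.absdiff(a,b)[125:178,260:345].max(axis=2).mean())
im,d=optics.read_camera("side"); P=cloud("side",d); F=near(P,[.546,.0215],.068,.098,.112)
c,r=cv2.minEnclosingCircle((F[:,:2]*1000).astype(np.float32)); print("lid",c,r,np.median(F[:,2]))
s=sense(); print(s["wrist_force"],np.abs(s["joint_velocities"]).max())
print(finish_job())
E
```

```text
diff beaker/dropper/pen area 3.7682574916759157
lid (546.2107543945312, 22.367351531982422) 58.18267822265625 0.10664775529484288
[0.5047 0.0742 1.0006] 0.020025883812476303
the job is handed in; nothing more can be done
None
```

The jar is closed and the job is handed in; no verdict came back. It took about 23 s of the 72 s allowed.

What I did:
- **Lid:** I placed the grey lid, not the red one, on the jar and let go while the bridge was still open.
- **Bridge:** I swung it by its handle until it stopped.
- **Capstan:** I wound it clockwise to its stop in one circular sweep. That pushed the same bar all the way, rather than the bars one after another as you described.
- **Release:** I let go of everything and moved the arm clear.

What the last checks showed:
- **Lid:** It is level and within about 1 mm of the mouth's centre by the side camera. While it was still in the gripper, higher up, the cameras showed it 3–5 mm off. That offset shrank as it came down to the rim.
- **Bridge:** The handle did not move under a 31 N push, and it was in the same place at the end.
- **Capstan:** It turned about 4.28 rad during the sweep. Its top ended about 224 mm above the bench, which is the wound-down height. The cameras put the start at roughly 0.7 rad, so the end is near 5.0 rad.
- **Push force:** The wrist force reached about 83 N along one axis (about 98 N overall) at the stop, more than I wanted but under the 120 N limit.
- **Beaker, dropper and marker:** The top view of that area matches the starting picture apart from slight noise.
- **Not measured:** I could not measure the foot's force on the lid. I infer it from the capstan being at its stop.

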